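# Run the sample changer and sort its bottles

### The arm

A 6-joint arm with a two-finger parallel gripper is mounted at the origin on the work surface. World frame = base frame: x ahead of the robot, y to its left, z up, the work surface at z = 0. Lengths are in mm, angles in rad, forces in N, time in s.
With the tool pointing down it reaches from about 250 to 850 mm from the base axis. Payload 12.5 kg.
Tool frame: the origin (TCP) lies on the centre line of the jaws, within the pads' length; the fingertips stand 8 mm ahead of it and the grasp point (between the pads) lies 11 mm behind it; z points along the fingers, y is the line along which they close (so a half turn about z gives the same grasp; the last joint's range is limited). The gripper opens to 93 mm and grips with 3 to 60 N. Pads are 15 mm wide; open, the fingers measure 128 mm over their backs; the gripper's body (75 mm by 188 mm) begins 65 mm behind the grasp point.
Start: joints at [1.208, 0.351, 1.652, -0, 1.139, -0.085], TCP at [150.801, 528.908, 226.633] pointing down, gripper open.
Joint ranges: [-2.75, 2.75], [-0.79, 2.1], [0.01, 2.65], [-1.57, 4.71], [0.07, 3.14], [-2.87, 2.87]. Speed limits (rad/s): [2.22, 2.22, 2.79, 3.14, 3.14, 3.14].

### API

Orientations are given as a unit quaternion [w, x, y, z].
In Python, from plant import move_ptp, movel, move_j, release, clamp, sleep, solve_ik, snapshot, camera_info, PlanningError, close_job, read_clock, read_joint_pos, read_joint_velocities, read_tau, read_tool_pos, read_eef_rot, read_ft_force, read_torque, read_width, read_grasp_force gives the robot as it stands. Calls block until the motion is done:
- move_ptp(position, orientation): joint-space move of the TCP to a pose.
- movel(position, frame=None, speed=150, guard=None): straight line of the TCP; frame=None keeps the orientation; speed is the mean speed in mm/s. With guard (N) it stops when the force on the tool has changed by that much, and returns True; else False.
- move_j(angles): joint-space move.
- release() and clamp(grip_force=None): open the fingers fully, or close them until they stop; grip_force is the grip in N (None keeps the last).
- sleep(seconds).
- solve_ik(position, orientation): joint angles nearest the present ones, or None.
- snapshot(name): name is "side" or "top"; returns the picture (480x640x3 uint8, red, green, blue); there is no depth.
- camera_info(name): a dict with "camera_matrix" (3x3 intrinsics, pixels), "R" (3x3) and "t" (3): a world point X has camera coordinates R X + t. Camera axes: x right, y down, z forward; pixel columns grow to the right and rows downward; lengths in mm; the calibration is good to about 2 mm. A picture is of the moment at which its call begins. camera_info takes no time and is no camera call.
A pose or a line that the arm cannot do raises PlanningError and nothing moves.
- close_job(): hands the job in; it is judged then, once.
Readings, each from a call of its own:
- read_clock(): time.
- read_joint_pos(): joint angles.
- read_joint_velocities(): joint speeds.
- read_tau(): joint torques, N m.
- read_tool_pos(): TCP position.
- read_eef_rot(): TCP orientation.
- read_ft_force(): force on the tool from outside, world axes, zero at the start.
- read_torque(): the same for the moment, N m.
- read_width(): finger opening in mm.
- read_grasp_force(): force on a finger pad.
Only numpy, scipy, OpenCV 4.12 (cv2) and the standard library are available. Lean on these libraries where they do the work, as an engineer would, in place of code of your own. Each camera call takes 0.05 s, during which the arm holds its last target. There are 200 camera calls.

### The job

Turn the sample changer's turntable anticlockwise from stop to stop so that each bottle on it in turn comes to rest on its own spot, right under the read head's red nose, and leave it still there for about two seconds to be read; a bottle that gets shifted off its spot before it has been read must be put back first. Once read, the bottles go into the trays: finish with every one standing upright in the tray of its cap's colour, without disturbing the jar or the beaker.

Things in the scene. Friction and masses are not known exactly. Their poses are not given: they have to be found in the camera images.
- changer: Sample changer, fixed: white round housing 250 mm across under the turntable, with a steel column 20 mm thick, 178 mm high, that holds a read head over the turntable. Origin on the turntable's axis at bench level; its x axis points to the column, which stands 180 mm from the axis. The foot of the column reaches 210 mm from the axis.
- head_tip (a point): Point of the read head's red nose, 100 mm from the turntable's axis, 130 mm above the bench, 17 mm above the caps of bottles on the turntable. Over the nose a black stub 26 mm across hangs (142 mm up) from a black arm 22 mm wide, which runs to the column, from 86 to 193 mm from the axis, 155 to 173 mm above the bench.
- turntable (a joint): Turntable angle (rad): 0 at the start, grows anticlockwise seen from above, range -0.3 to 7.2. Aluminium disc 310 mm across, top 45 mm above the bench, rim rail 26 mm high. A detent (up to 0.24 N m) pulls it into stops every 60 degrees. At each stop one of six spots 100 mm from the axis is under the nose: at 0 the yellow one, always empty; at 1.047 spot 1, at 2.094 spot 2, ... at 5.236 spot 5.
- knob (a point): Centre of the black bar grip on the turntable's axis, by which it is turned: 64 mm long, 16 mm wide, 34 mm high, centre 147 mm above the bench. Its long side lies along this point's x axis, which turns with the turntable and points to the yellow spot.
- spot1 (a point): Centre of spot 1 on the turntable's top (grey disc 47 mm across in a black ring 54 mm across, no rim or recess); turns with the turntable.
- spot2 (a point): Centre of spot 2 on the turntable's top (grey disc 47 mm across in a black ring 54 mm across, no rim or recess); turns with the turntable.
- spot3 (a point): Centre of spot 3 on the turntable's top (grey disc 47 mm across in a black ring 54 mm across, no rim or recess); turns with the turntable.
- spot4 (a point): Centre of spot 4 on the turntable's top (grey disc 47 mm across in a black ring 54 mm across, no rim or recess); turns with the turntable.
- spot5 (a point): Centre of spot 5 on the turntable's top (grey disc 47 mm across in a black ring 54 mm across, no rim or recess); turns with the turntable.
- orange1: Upright white sample bottle with an orange screw cap, standing on spot 1 at the start if it is there at all (each spot holds one bottle or none). Round body 44 mm across and 49 mm high, cap 46 mm across and 19 mm high above it, 68 mm in all, about 0.12 kg. Origin at the centre of its underside, z up.
- orange2: Upright white sample bottle with an orange screw cap, standing on spot 2 at the start if it is there at all (each spot holds one bottle or none). Round body 44 mm across and 49 mm high, cap 46 mm across and 19 mm high above it, 68 mm in all, about 0.12 kg. Origin at the centre of its underside, z up.
- blue2: Upright white sample bottle with a blue screw cap, standing on spot 2 at the start if it is there at all (each spot holds one bottle or none). Round body 44 mm across and 49 mm high, cap 46 mm across and 19 mm high above it, 68 mm in all, about 0.12 kg. Origin at the centre of its underside, z up.
- blue3: Upright white sample bottle with a blue screw cap, standing on spot 3 at the start if it is there at all (each spot holds one bottle or none). Round body 44 mm across and 49 mm high, cap 46 mm across and 19 mm high above it, 68 mm in all, about 0.12 kg. Origin at the centre of its underside, z up.
- orange4: Upright white sample bottle with an orange screw cap, standing on spot 4 at the start if it is there at all (each spot holds one bottle or none). Round body 44 mm across and 49 mm high, cap 46 mm across and 19 mm high above it, 68 mm in all, about 0.12 kg. Origin at the centre of its underside, z up.
- blue4: Upright white sample bottle with a blue screw cap, standing on spot 4 at the start if it is there at all (each spot holds one bottle or none). Round body 44 mm across and 49 mm high, cap 46 mm across and 19 mm high above it, 68 mm in all, about 0.12 kg. Origin at the centre of its underside, z up.
- orange5: Upright white sample bottle with an orange screw cap, standing on spot 5 at the start if it is there at all (each spot holds one bottle or none). Round body 44 mm across and 49 mm high, cap 46 mm across and 19 mm high above it, 68 mm in all, about 0.12 kg. Origin at the centre of its underside, z up.
- orange_tray: Open orange plastic tray, fixed, 232 mm (x) by 160 mm (y) outside, walls 4 mm thick and 45 mm high, inner floor 4 mm above the bench. Origin at the centre of its underside.
- blue_tray: Open blue plastic tray, fixed, 232 mm (x) by 160 mm (y) outside, walls 4 mm thick and 45 mm high, inner floor 4 mm above the bench. Origin at the centre of its underside.
- jar: Amber glass jar with a white cap, 64 mm across, 100 mm high; a bystander. Origin at the centre of its underside.
- beaker: Glass beaker, 70 mm across, 90 mm high; a bystander. Origin at the centre of its underside.
Not all that is in view belongs to the job. Leave any yellow look-alike of the blue3 alone. Leave any green look-alike of the blue2 alone.

How it is judged (in metres and radians):
On the way, in this order (a step that is already met when the one before it is completed fails the run):
1. the bottle of spot 1 stands at rest on its spot, under the nose, for 1.5 s ((horizontal distance between orange1 and head_tip below 0.016 m and z of orange1 in the frame of changer between 0.04 and 0.05 m and angle between orange1's own z axis and vertical below 0.1 rad and horizontal distance between orange1 and spot1 below 0.016 m and linear speed of orange1 below 0.01 m/s)), for 1.5 s.
2. the bottle of spot 2 stands at rest on its spot, under the nose, for 1.5 s (((horizontal distance between orange2 and head_tip below 0.016 m and z of orange2 in the frame of changer between 0.04 and 0.05 m and angle between orange2's own z axis and vertical below 0.1 rad and horizontal distance between orange2 and spot2 below 0.016 m and linear speed of orange2 below 0.01 m/s) or (horizontal distance between blue2 and head_tip below 0.016 m and z of blue2 in the frame of changer between 0.04 and 0.05 m and angle between blue2's own z axis and vertical below 0.1 rad and horizontal distance between blue2 and spot2 below 0.016 m and linear speed of blue2 below 0.01 m/s))), for 1.5 s.
3. the bottle of spot 3 stands at rest on its spot, under the nose, for 1.5 s ((horizontal distance between blue3 and head_tip below 0.016 m and z of blue3 in the frame of changer between 0.04 and 0.05 m and angle between blue3's own z axis and vertical below 0.1 rad and horizontal distance between blue3 and spot3 below 0.016 m and linear speed of blue3 below 0.01 m/s)), for 1.5 s.
4. the bottle of spot 4 stands at rest on its spot, under the nose, for 1.5 s (((horizontal distance between orange4 and head_tip below 0.016 m and z of orange4 in the frame of changer between 0.04 and 0.05 m and angle between orange4's own z axis and vertical below 0.1 rad and horizontal distance between orange4 and spot4 below 0.016 m and linear speed of orange4 below 0.01 m/s) or (horizontal distance between blue4 and head_tip below 0.016 m and z of blue4 in the frame of changer between 0.04 and 0.05 m and angle between blue4's own z axis and vertical below 0.1 rad and horizontal distance between blue4 and spot4 below 0.016 m and linear speed of blue4 below 0.01 m/s))), for 1.5 s.
5. the bottle of spot 5 stands at rest on its spot, under the nose, for 1.5 s ((horizontal distance between orange5 and head_tip below 0.016 m and z of orange5 in the frame of changer between 0.04 and 0.05 m and angle between orange5's own z axis and vertical below 0.1 rad and horizontal distance between orange5 and spot5 below 0.016 m and linear speed of orange5 below 0.01 m/s)), for 1.5 s.
At the end, for the whole second after the job is handed in: every bottle stands upright (within 0.2 rad) and at rest on the floor of the tray of its cap's colour (its axis within the tray's walls) (x of orange1 in the frame of orange_tray between -0.11 and 0.11 m and y of orange1 in the frame of orange_tray between -0.074 and 0.074 m and z of orange1 in the frame of orange_tray between -0.005 and 0.015 m and angle between each of orange1, orange2, blue2, blue3, orange4, blue4, orange5's own z axis and vertical below 0.2 rad and linear speed of each of orange1, orange2, blue2, blue3, orange4, blue4, orange5 below 0.02 m/s and x of orange2 in the frame of orange_tray between -0.11 and 0.11 m and y of orange2 in the frame of orange_tray between -0.074 and 0.074 m and z of orange2 in the frame of orange_tray between -0.005 and 0.015 m and x of blue2 in the frame of blue_tray between -0.11 and 0.11 m and y of blue2 in the frame of blue_tray between -0.074 and 0.074 m and z of blue2 in the frame of blue_tray between -0.005 and 0.015 m and x of blue3 in the frame of blue_tray between -0.11 and 0.11 m and y of blue3 in the frame of blue_tray between -0.074 and 0.074 m and z of blue3 in the frame of blue_tray between -0.005 and 0.015 m and x of orange4 in the frame of orange_tray between -0.11 and 0.11 m and y of orange4 in the frame of orange_tray between -0.074 and 0.074 m and z of orange4 in the frame of orange_tray between -0.005 and 0.015 m and x of blue4 in the frame of blue_tray between -0.11 and 0.11 m and y of blue4 in the frame of blue_tray between -0.074 and 0.074 m and z of blue4 in the frame of blue_tray between -0.005 and 0.015 m and x of orange5 in the frame of orange_tray between -0.11 and 0.11 m and y of orange5 in the frame of orange_tray between -0.074 and 0.074 m and z of orange5 in the frame of orange_tray between -0.005 and 0.015 m); the robot touches nothing.
It fails at once if the jar is shifted by more than 30 mm or tipped (distance of jar from where it was at the start of the episode above 0.03 m).
It fails at once if the beaker is shifted by more than 30 mm or tipped (distance of beaker from where it was at the start of the episode above 0.03 m).
Of orange2, blue2 only 1 to 1 are there at a start; the rules pass over those that are not, and their reading is None.
Of orange4, blue4 only 1 to 1 are there at a start; the rules pass over those that are not, and their reading is None.
Of orange1, blue3, orange5 only 1 to 3 are there at a start; the rules pass over those that are not, and their reading is None.
At some moment in a run one of orange1, orange2, blue2, blue3, orange4, blue4, orange5 may be knocked a few centimetres aside while the robot is not near it.
It also fails if it takes over 210 s, if anything falls off the work surface, if the arm or the gripper's body presses on something with over 40 N, if the wrist force passes 120 N, or if a joint passes its speed limit or range.

## Working session

There is one attempt and no reset: what is moved stays moved. The work goes in short steps, each a Python script; the robot and the scene stay as the last script left them, time stands still between calls to the robot, and variables do not carry over. Pictures are saved under pics/ and viewed, at most 14 in all, crops included, and the job is handed in when it is done.

```bash
mkdir -p pics; python3 - <<'E'
from plant import *
import cv2
for n in("side","top"):
    im=snapshot(n); cv2.imwrite(f"pics/{n}0.png",im[:,:,::-1])
    c=camera_info(n); print(n,c)
print(read_clock(),read_eef_rot())
E
```

```text
side {'camera_matrix': array([[619.25543806,   0.        , 315.58106743],
       [  0.        , 619.25543806, 233.09814766],
       [  0.        ,   0.        ,   1.        ]]), 'R': array([[ 0.9812359 , -0.19228836, -0.01418788],
       [-0.15357277, -0.73493672, -0.66051754],
       [ 0.11658264,  0.6503024 , -0.75067655]]), 't': array([-483.91990123,  166.91295384, 1268.37428968])}
top {'camera_matrix': array([[446.61311603,   0.        , 315.27216411],
       [  0.        , 446.61311603, 241.72448098],
       [  0.        ,   0.        ,   1.        ]]), 'R': array([[-0.00849547, -0.99996185,  0.00203209],
       [-0.99487571,  0.00824748, -0.10076856],
       [ 0.10074795, -0.00287776, -0.99490782]]), 't': array([ -21.25268018,  537.01972631, 1131.43958494])}
0.1 [-1.01811043e-04  1.38457112e-01  9.90368308e-01 -4.81135444e-04]
```

View pics/top0.png

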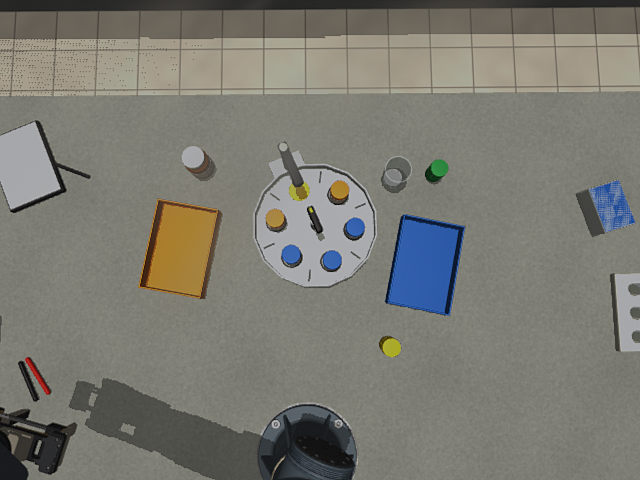

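View pics/side0.png

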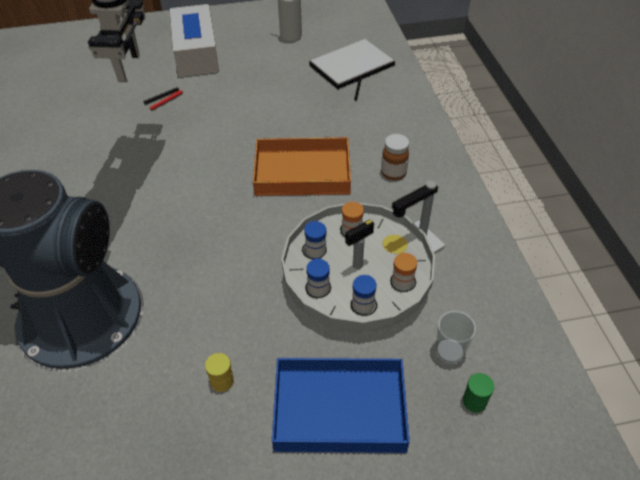

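Top view, clockwise from the yellow spot at (299,190): orange cap (340,190) is spot 1, blue (355,228) spot 2, blue (331,261) spot 3, blue (291,256) spot 4 and orange (275,219) spot 5. The yellow one at (391,347) and the green one at (437,170) stand off the table, so they are the look-alikes to leave alone. The jar is at (196,160) and the beaker at (396,175). Next come enlarged crops.

```bash
python3 - <<'E'
import cv2
def crop(n,x0,y0,x1,y1,s,out):
    im=cv2.imread(f"pics/{n}0.png")[y0:y1,x0:x1]
    im=cv2.resize(im,None,fx=s,fy=s,interpolation=cv2.INTER_CUBIC)
    for x in range((x0+9)//10*10,x1,10):
        cv2.line(im,((x-x0)*s,0),((x-x0)*s,5 if x%50 else 14),(0,0,255),1)
        if x%20==0: cv2.putText(im,str(x),((x-x0)*s-10,22),0,.35,(0,0,255),1)
    for y in range((y0+9)//10*10,y1,10):
        cv2.line(im,(0,(y-y0)*s),(6,(y-y0)*s),(0,0,255),1)
        if y%20==0: cv2.putText(im,str(y),(8,(y-y0)*s+4),0,.35,(0,0,255),1)
    cv2.imwrite(f"pics/{out}.png",im)
crop("top",245,135,390,295,4-1+0,"topc") if 0 else crop("top",240,135,390,285,4,"topc")
crop("side",275,175,455,345,4-1,"sidec") if 0 else crop("side",270,175,450,325,4,"sidec")
E
```

```text
(no output)
```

View pics/topc.png

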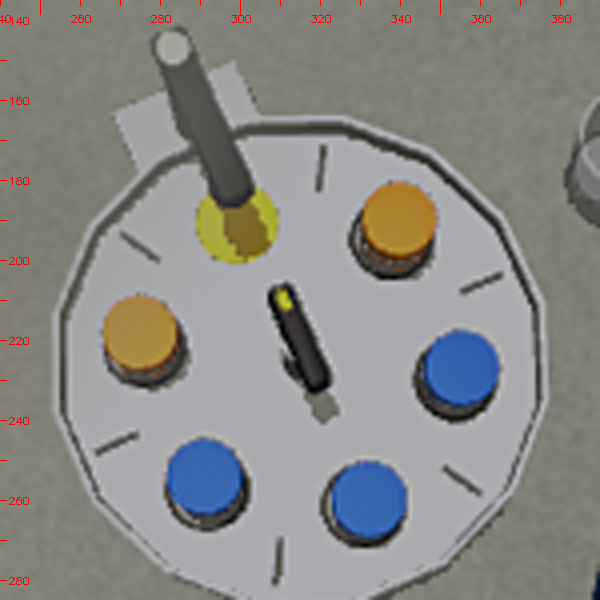

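View pics/sidec.png

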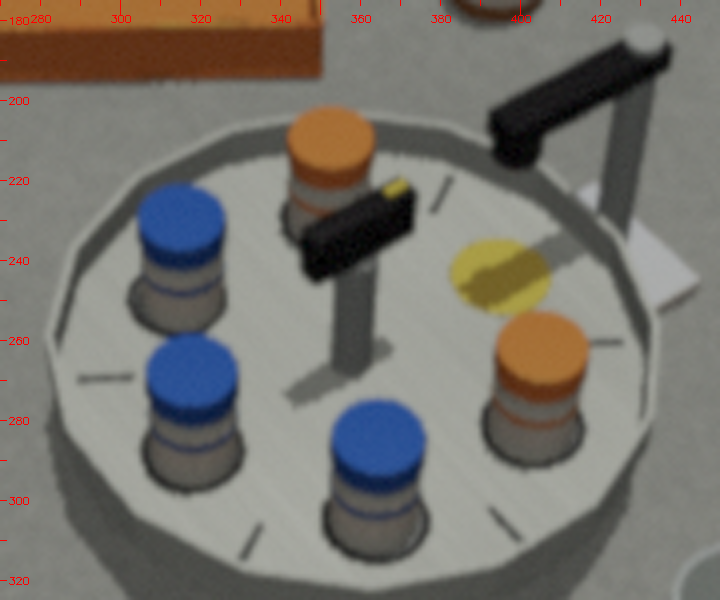

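Crops read (full-picture pixels, cap-top centres, top | side):

| Point | Top | Side |
|---|---|---|
| orange1 | (339.5,189.5) | (405.8,262) |
| blue2 | (355.8,226.8) | (364.8,285) |
| blue3 | (332.5,259.8) | (318,268) |
| blue4 | (291,254) | (315.3,230.3) |
| orange5 | (275,218) | (352.8,210.8) |
| Knob top | (315,219) | (359.3,228.8) |
| Column top | (283,147) | (431,185) |

So every spot holds a bottle: O, B, B, B, O.

```bash
cat > geo.py <<'E'
import numpy as np, cv2
from plant import camera_info
C={n:camera_info(n) for n in("top","side")}
P={n:c["camera_matrix"]@np.c_[c["R"],c["t"]] for n,c in C.items()}
def tri(a,b):
    h=cv2.triangulatePoints(P["top"],P["side"],np.float64(a).reshape(2,1),np.float64(b).reshape(2,1)).ravel()
    return h[:3]/h[3]
def proj(n,X):
    q=P[n]@np.r_[X,1]; return q[:2]/q[2]
def atz(n,p,z):
    c=C[n]; o=-c["R"].T@c["t"]; d=c["R"].T@np.linalg.solve(c["camera_matrix"],[*p,1])
    return o+d*(z-o[2])/d[2]
E
python3 - <<'E'
from geo import *
np.set_printoptions(precision=1,suppress=True)
T=dict(o1=((339.5,189.5),(405.75,262)),b2=((355.75,226.75),(364.75,285)),b3=((332.5,259.75),(318,268)),b4=((291,254),(315.25,230.25)),o5=((275,218),(352.75,210.75)),knob=((315,219.25),(359.25,228.75)),col=((283,147),(431,185)))
R={}
for k,(a,b) in T.items():
    X=tri(a,b);R[k]=X
    print(k,X,"reproj err",np.linalg.norm(proj("top",X)-a),np.linalg.norm(proj("side",X)-b))
caps=np.array([R[k] for k in("o1","b2","b3","b4","o5")])
# fit centre+angle: bottle k at c+100*(cos(th-60k))
from scipy.optimize import least_squares
f=lambda p:np.ravel([caps[k-1][:2]-p[:2]-100*np.array([np.cos(p[2]-k*np.pi/3),np.sin(p[2]-k*np.pi/3)]) for k in range(1,6)])
s=least_squares(f,[*R["knob"][:2],0.3]);print("centre,th",s.x[:2],np.degrees(s.x[2]),s.fun)
d=R["col"]-R["knob"];print("col dist",np.hypot(*d[:2]),np.degrees(np.arctan2(d[1],d[0])))
for n,cs in dict(orange=[(159,201),(220,210),(203,298),(140,287)],blue=[(403,216),(464,226),(449,315),(387,303)]).items():
    w=np.array([atz("top",c,45) for c in cs]);m=w.mean(0);print(n,w[:,:2].tolist(),"c",m,"sides",[np.linalg.norm(w[i]-w[i-1]) for i in range(4)],"long",np.degrees(np.arctan2(*(w[0]-w[3])[1::-1])),proj("side",m-[0,0,41]))
for n,p,h in(("jar",(195,156),100),("beaker",(398,168),90),("yel",(391,346),60)): print(n,atz("top",p,h))
E
```

```text
o1 [656.6 -85.7 110.1] reproj err 0.313858344567389 0.20356467988736854
b2 [ 564.8 -123.7  110.3] reproj err 0.3622627839290705 0.23991602927475025
b3 [485.8 -66.5 111.4] reproj err 0.5374336407390776 0.3449749957255903
b4 [500.1  33.  108.4] reproj err 0.3031192565042731 0.1850286085141184
o5 [588.1  71.6 107.4] reproj err 0.29645968749036045 0.1773098101884019
knob [576.3 -25.3 159.5] reproj err 0.32947329134991954 0.20359429990941535
col [743.   47.3 174.7] reproj err 0.20758785990527207 0.12311144483662952
centre,th [577.5 -26.4] 23.135774955161395 [-0.9  0.7 -0.7  2.   0.3 -0.8  2.7 -0.6 -1.4 -1.3]
col dist 181.83579986250365 23.533357949628822
orange [[643.7882793049184, 375.9310723691456], [619.0351772294857, 218.567818588454], [394.79610891991433, 258.47951181029424], [423.73676283359305, 417.99695547175105]] c [520.3 317.7  45. ] sides [np.float64(224.03617659327264), np.float64(159.2981785922336), np.float64(227.76326089204755), np.float64(162.12148618007848)] long -10.822310604280394 [301.6 172.8]
blue [[599.593747361524, -251.7262428348605], [572.388696668735, -407.5083387287316], [347.09583846777605, -360.2823733631178], [378.3301145845512, -205.12283817827443]] c [ 474.4 -306.2   45. ] sides [np.float64(226.11827107787772), np.float64(158.1397362596905), np.float64(230.18940844676482), np.float64(158.27211176741025)] long -11.894010664632543 [337.9 407.8]
jar [745.3 270.5 100. ]
beaker [ 713.7 -233.6   90. ]
yel [ 273.8 -210.    60. ]
```

Measured points check out: cap tops at 107–111 mm (must be 113), all five fit the 100 mm circle with residuals under 3 mm, column at 182 mm (180), trays about 228 × 160 mm. Axis is (577.5, −26.4), head direction 23.2°. First stop: grip the knob and turn it.

```bash
cat > rob.py <<'E'
from plant import *
from geo import *
A=np.array([577.5,-26.4]); TH=23.2
def quat(xang):           # tool down, tool x at xang (deg); jaws close along xang-90
    a=np.radians(xang/2); return [0,float(np.cos(a)),float(np.sin(a)),0]
def go(x,y,z,xang,j6=0.0):   # joint move; of both half-turn grasps take the one whose j6 is nearest to j6
    c=[]
    for k in(0,180):
        q=solve_ik([float(x),float(y),float(z)],quat(xang+k))
        if q is not None: c.append(np.array(q))
    q=min(c,key=lambda q:abs(q[5]-j6)); move_j(q.tolist()); return q
def spin(deg,n=1):
    for i in range(n):
        q=np.array(read_joint_pos()); q[5]-=np.radians(deg)/n; move_j(q.tolist())
def shot(n,name):
    cv2.imwrite(f"pics/{name}.png",snapshot(n)[:,:,::-1])
E
python3 - <<'E'
from rob import *
q=go(*A,270,TH,1.1);print(q.round(2),read_clock())
movel([*A.tolist(),136],speed=120)
clamp(40);print(read_width(),read_grasp_force(),np.round(read_ft_force(),1))
t=read_clock();spin(10);print("10deg",read_clock()-t,np.round(read_torque(),2))
t=read_clock();spin(10);print("10deg",read_clock()-t,np.round(read_torque(),2))
spin(40,4);sleep(.3);shot("side","s1");shot("top","t1");print(read_clock(),np.round(read_torque(),2),np.round(read_ft_force(),1))
E
python3 -c "
import cv2,numpy as np
a=cv2.imread('pics/s1.png')[170:350,240:480];b=cv2.imread('pics/t1.png')[130:310,220:400]
cv2.imwrite('pics/v1.png',np.hstack([cv2.resize(a,(440,330)),cv2.resize(b,(330,330))]))"
```

```text
[-0.13  0.36  1.52 -0.    1.25  1.04] 2.5917
19.076947224576433 39.999877866357565 [-3.6 10.8  2.7]
10deg 0.29160000000000075 [-0.96  1.15 -0.05]
10deg 0.2916999999999996 [ 0.48 -0.89 -0.13]
7.1667 [ 0.4  -0.54  0.21] [ 2.8  2.3 -2.2]
```

View pics/v1.png

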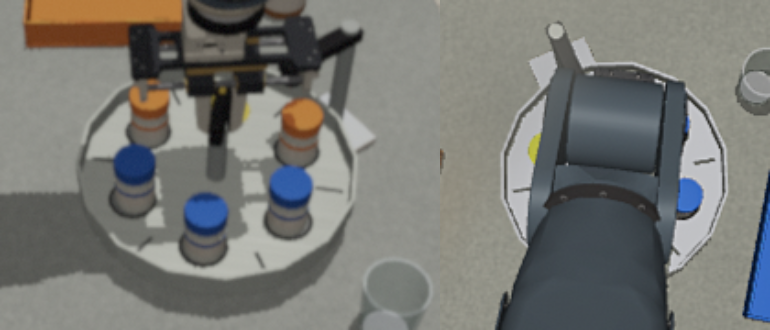

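```bash
python3 - <<'E'
from rob import *
for n,p in dict(o1=(302,108),b2=(291,178),b3=(206,203),b4=(134,154),o5=(150,93)).items():
    w=atz("side",(240+p[0]/1.8333,170+p[1]/1.8333),113)[:2]-A
    print(n,np.hypot(*w).round(0),np.degrees(np.arctan2(w[1],w[0])).round(1)-TH)
print(np.degrees(read_joint_pos()).round(1),np.round(read_tool_pos(),1),read_width())
E
```

```text
o1 104.0 -11.1
b2 94.0 -72.1
b3 91.0 -134.7
b4 94.0 -200.1
o5 98.0 103.89999999999999
[-7.1 29.  95.1  0.2 55.9  0.6] [577.5 -24.1 135.8] 19.311478533346637
```

The table lags the gripper by about 11° (bar twisted in the pads). I turn on by that much, let go so the detent centres it, and check.

```bash
cat >> rob.py <<'E'
def view2(name,two=True):
    shot("side","s"+name); a=cv2.imread(f"pics/s{name}.png")[170:350,240:480]
    cv2.imwrite(f"pics/v{name}.png",cv2.resize(a,(800,600),interpolation=cv2.INTER_CUBIC))
E
python3 - <<'E'
from rob import *
q=np.array(read_eef_rot());print("xang",2*np.degrees(np.arctan2(q[2],q[1]))%360)
spin(11);print(read_width(),np.round(read_torque(),2));sleep(.3);print(read_width())
release();print(read_clock(),np.round(read_ft_force(),1))
sleep(.5);view2("2")
E
```

```text
xang 82.16557702545265
19.333620711596826 [ 0.41 -0.56  0.08]
19.64721684356248
9.0 [-0.5  1.1  0.6]
```

View pics/v2.png

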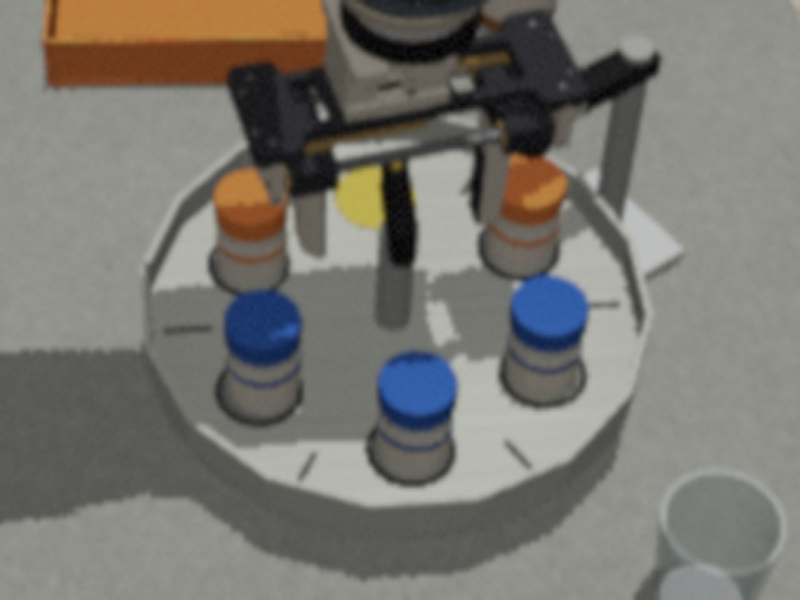

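Crop v2 (scale 3.33, offset 240,170): orange1 at (530,188), b2 at (549,308) and b3 at (417,385) are now at the previous positions of the yellow spot, o1 and b2, so the table sits exactly at stop 1. orange1 is under the nose, upright on its spot. I wait for the reading, then do stop 2 with an automatic cap check.

```bash
cat >> rob.py <<'E'
COL=["orange","blue","blue","blue","orange"]
RNG=dict(orange=((5,120,60),(18,255,255)),blue=((105,120,50),(125,255,255)))
def check(stop,ks=range(1,6),name=None):
    """offset (mm, world, at cap height) of each bottle from its spot, from the side camera; bottle k at TH+60*(stop-k)"""
    im=snapshot("side"); hsv=cv2.cvtColor(im,cv2.COLOR_RGB2HSV)
    if name: cv2.imwrite(f"pics/s{name}.png",im[:,:,::-1])
    out={}
    for k in ks:
        m=cv2.inRange(hsv,*map(np.array,RNG[COL[k-1]]))
        a=np.radians(TH+60*(stop-k)); e=np.r_[A+100*np.array([np.cos(a),np.sin(a)]),104]
        n,l,s,c=cv2.connectedComponentsWithStats(cv2.morphologyEx(m,cv2.MORPH_OPEN,np.ones((2,2),np.uint8)))
        p=proj("side",e); i=[i for i in range(1,n) if 60<s[i,4]<900 and np.linalg.norm(c[i]-p)<26]
        if not i: out[k]=None; continue
        i=min(i,key=lambda i:np.linalg.norm(c[i]-p)); d=atz("side",c[i],104)-e
        out[k]=(int(round(d[0])),int(round(d[1])),int(s[i,4]))
    print("stop",stop,"t",round(read_clock(),1),out); return out
def turn(stop,j6,over=11):
    """from stop-1 to stop; jaws open round the bar at working height"""
    t=TH+60*(stop-1)
    go(*A,136,t,j6); clamp(40); w=read_width(); spin(60+over,7); sleep(.2); w2=read_width(); release(); sleep(.4)
    print("widths",w,w2,"j6",read_joint_pos()[5])
E
python3 - <<'E'
from rob import *
check(1); sleep(1.8); check(1)
turn(2,0.0); check(2,name="3"); print(np.round(read_ft_force(),1))
E
```

```text
stop 1 t 9.6 {1: (5, -5, 319), 2: (-2, 0, 401), 3: (1, 0, 426), 4: (4, 3, 401), 5: (1, -3, 327)}
stop 1 t 11.4 {1: (5, -5, 318), 2: (-2, 0, 402), 3: (1, 0, 424), 4: (4, 3, 401), 5: (1, -3, 327)}
widths 18.64738538327283 19.64783904649273 j6 -1.218982204139951
stop 2 t 16.8 {1: (-2, -18, 66), 2: (1, -3, 351), 3: (1, 0, 396), 4: (0, 4, 416), 5: (4, 2, 430)}
[ 0.1 -0.4 -0. ]
```

```bash
python3 - <<'E'
from rob import *
sleep(2.0); r=check(2); 
ok=lambda r,k:r[k] and np.hypot(*r[k][:2])<9
if ok(r,2):
    turn(3,-1.05); r=check(3); sleep(2.2); r=check(3,name="4")
E
python3 -c "
import cv2
a=cv2.imread('pics/s4.png')[170:350,240:480];cv2.imwrite('pics/v4.png',cv2.resize(a,(800,600)))"
```

```text
stop 2 t 18.9 {1: (-2, -18, 66), 2: (1, -3, 352), 3: (1, 0, 393), 4: (0, 3, 415), 5: (4, 2, 427)}
widths 18.954722263290144 19.052252761606375 j6 -2.2617418311708684
stop 3 t 24.3 {1: (3, 3, 378), 2: (8, 0, 118), 3: None, 4: (-2, 2, 396), 5: (1, 3, 457)}
stop 3 t 26.5 {1: (3, 3, 379), 2: (8, 1, 118), 3: None, 4: (-2, 2, 396), 5: (1, 3, 456)}
```

View pics/v4.png

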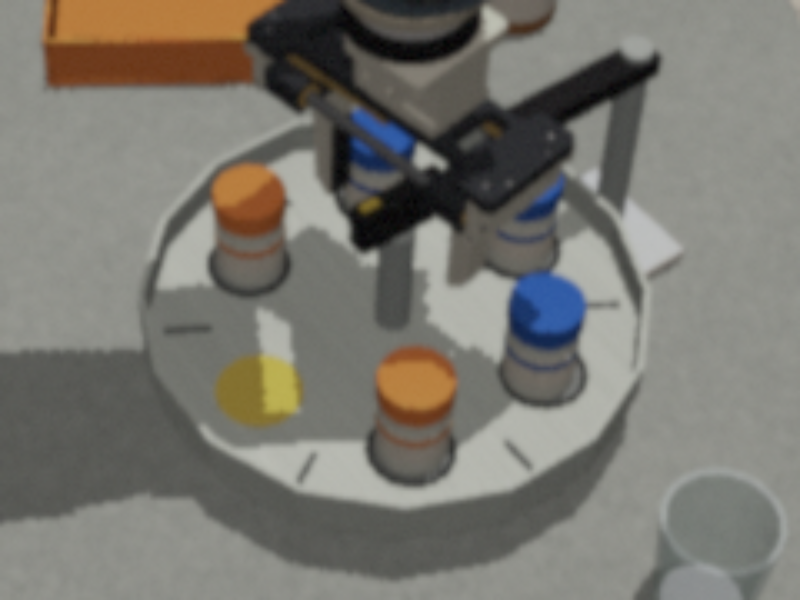

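At stop 3, blue3's base at (518,250) sits within its ring under the head. It is partly hidden by a finger but on its spot, as are all the others. On to stop 4.

```bash
python3 - <<'E'
from rob import *
turn(4,1.05); r=check(4); sleep(2.0); r=check(4,name="5")
E
python3 -c "
import cv2
a=cv2.imread('pics/s5.png')[170:350,240:480];cv2.imwrite('pics/v5.png',cv2.resize(a,(800,600)))"
```

```text
widths 18.87195408081396 19.970608218260047 j6 -0.17506496814673222
stop 4 t 34.4 {1: (0, 3, 431), 2: (1, 0, 306), 3: (2, -7, 80), 4: (3, -4, 276), 5: (-2, 2, 422)}
stop 4 t 36.4 {1: (0, 3, 431), 2: (1, 0, 306), 3: (1, -8, 85), 4: (3, -4, 277), 5: (-2, 2, 422)}
```

View pics/v5.png

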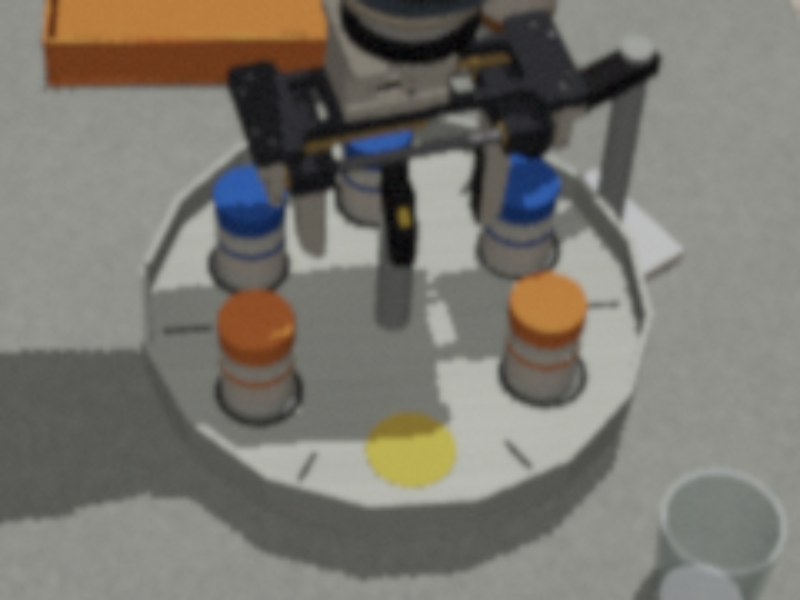

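At stop 4, blue4 (520,215) stands in its ring under the nose. orange5 (545,340) is on its spot. Next, stop 5.

```bash
python3 - <<'E'
from rob import *
turn(5,0.0); r=check(5); sleep(2.0); r=check(5,name="6")
E
```

```text
widths 18.90096877723494 19.470709939384626 j6 -1.2187920116480517
stop 5 t 41.8 {1: (-2, 0, 444), 2: (2, 3, 408), 3: (1, 1, 361), 4: (-2, -17, 67), 5: (-1, -2, 380)}
stop 5 t 43.9 {1: (-2, 1, 445), 2: (2, 3, 403), 3: (1, 1, 360), 4: (-2, -17, 69), 5: (-1, -2, 380)}
```

orange5 is read and all five are on their spots. I turn on one stop to free orange5 from under the head, then start unloading with blue3.

```bash
cat >> rob.py <<'E'
TR=dict(orange=(np.array([520.3,317.7]),-10.5),blue=(np.array([474.4,-306.2]),-11.8))
def pickplace(k,slot,stop=6):
    a=TH+60*(stop-k); p=A+100*np.array([np.cos(np.radians(a)),np.sin(np.radians(a))])
    r=check(stop,[k])[k]
    if r is None: print("not seen"); return False
    if np.hypot(*r[:2])>10: p=p+r[:2]; print("shifted, using seen place")
    x=a+{1:-20,5:20}.get(k,0)
    go(*p,270,x); 
    if movel([*p.tolist(),94],speed=150,guard=12): print("guard!",read_tool_pos()); movel([*p.tolist(),270]); return False
    clamp(20); w=read_width(); print(k,"width",w)
    if not 40<w<50: release(); movel([*p.tolist(),270]); return False
    movel([*p.tolist(),270],speed=150)
    c,b=TR[COL[k-1]]; u=np.radians(b); t=c+slot*np.array([np.cos(u),np.sin(u)])
    go(*t,270,b); movel([*t.tolist(),75],speed=200)
    g=movel([*t.tolist(),50],speed=40,guard=6); z=read_tool_pos()[2]
    print("placed",g,z,"w",read_width()); release(); movel([*t.tolist(),270],speed=250); print("t",read_clock()); return True
E
python3 - <<'E'
from rob import *
turn(6,-1.05); movel([*A.tolist(),270])
c,b=TR["blue"]; go(*c,270,b); check(6)
pickplace(3,-70) and shot("side","7")
E
python3 -c "
import cv2
a=cv2.imread('pics/s7.png') if 0 else cv2.imread('pics/7.png')[170:470,200:600];cv2.imwrite('pics/v7.png',cv2.resize(a,(800,600)))"
```

```text
widths 18.531664147591535 19.16876974756253 j6 -2.2616564037335873
stop 6 t 53.1 {1: (-1, -3, 406), 2: (8, 0, 217), 3: (-8, -2, 186), 4: None, 5: None}
stop 6 t 53.2 {3: (-8, -1, 184)}
3 width 45.86979472687109
placed True 52.242265077131655 w 45.72889187716622
t 62.125
```

View pics/v7.png

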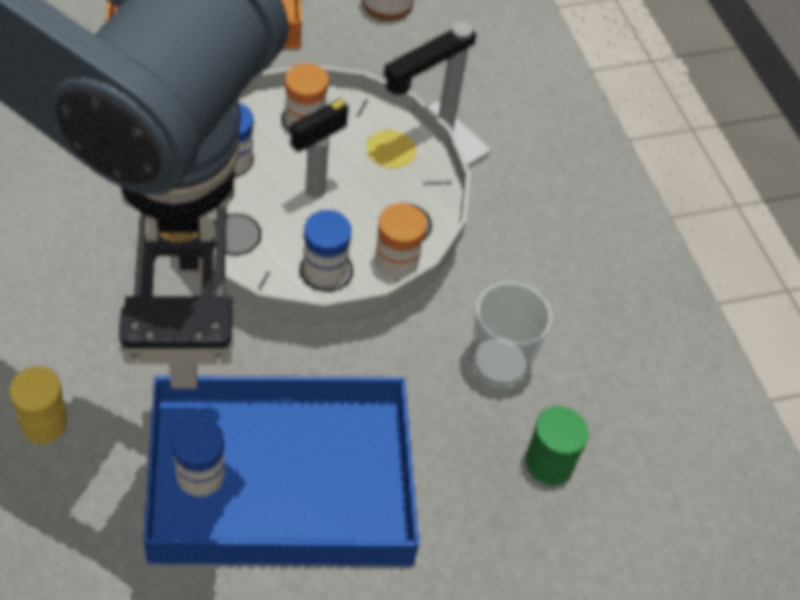

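blue3 stands upright in the blue tray at (200,465). orange1 has been knocked off its spot: it is now at (402,228), with its ring showing behind it, but it is already read. I take blue2 with the jaws turned clear of orange1, and measure orange1 itself before picking it.

```bash
sed -i 's/def pickplace(k,slot,stop=6):/def pickplace(k,slot,stop=6,x=None):/; s/^    x=a+{1:-20,5:20}.get(k,0)/    x=a+{1:-20,5:20}.get(k,0) if x is None else x/' rob.py
python3 - <<'E'
from rob import *
print(check(6,[1,2]))
if pickplace(2,0,x=50):
    go(*(TR["blue"][0]),270,TR["blue"][1]); print(check(6,[1,4,5]),); shot("side","8"); shot("top","8t")
E
python3 -c "
import cv2,numpy as np
a=cv2.imread('pics/8.png')[170:470,200:600];b=cv2.imread('pics/8t.png')[130:330,240:480]
cv2.imwrite('pics/v8.png',np.hstack([cv2.resize(a,(400,300)),cv2.resize(b,(360,300))]))"
```

```text
stop 6 t 62.2 {1: (-21, -45, 444), 2: (-1, 1, 410)}
{1: (-21, -45, 444), 2: (-1, 1, 410)}
stop 6 t 62.3 {2: (-1, 1, 410)}
2 width 45.84956402989843
placed True 52.243652755307856 w 45.59226741625823
t 71.075
stop 6 t 71.4 {1: (-20, -44, 448), 4: None, 5: None}
{1: (-20, -44, 448), 4: None, 5: None}
```

View pics/v8.png

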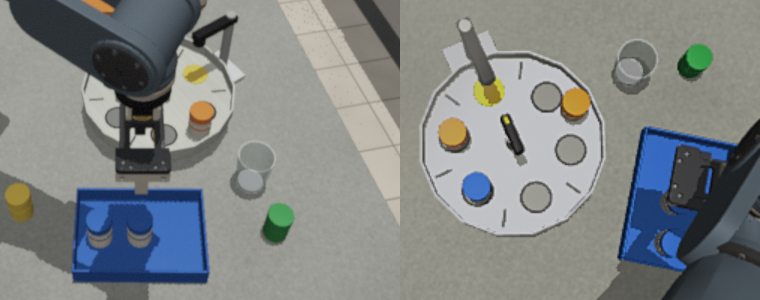

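Top crop: orange1's cap at full-picture (357,199), lying between spot 1 and the rim; the other two (orange5, blue4) stay put. I check it by triangulation, then fetch it, followed by blue4 and orange5.

```bash
python3 - <<'E'
from rob import *
w=atz("top",(357.3,198.7),113); print("o1 top view",w)
a=np.radians(TH-60); e=A+100*np.array([np.cos(a),np.sin(a)])+[-20,-44]; print("side",e)
if np.linalg.norm(w[:2]-e)<8:
    if pickplace(1,-55,x=-60):
        go(*TR["orange"][0],300,TR["orange"][1]); check(6,[4,5])
        if not pickplace(4,70): print("4 not done")
E
```

```text
o1 top view [ 632.15168043 -128.31921113  113.        ]
side [ 637.57313709 -130.30235985]
stop 6 t 71.5 {1: (-20, -45, 448)}
shifted, using seen place
1 width 45.50061484614103
placed True 51.98192755027323 w 45.90417413158051
t 82.0583
stop 6 t 82.5 {4: (4, -2, 359), 5: (0, -4, 357)}
stop 6 t 82.5 {4: (4, -2, 358)}
4 width 45.46393469929505
placed True 52.33695633764004 w 45.26992509515685
t 92.525
```

```bash
python3 - <<'E'
from rob import *
go(*TR["orange"][0],300,TR["orange"][1]); ok=pickplace(5,55); print(ok)
move_j([1.208, 0.351, 1.652, 0, 1.139, -0.085]) if 0 else go(300,0,350,90)
shot("side","9"); shot("top","9t")
E
python3 -c "
import cv2,numpy as np
a=cv2.imread('pics/9.png');b=cv2.imread('pics/9t.png')[130:370,120:480]
cv2.imwrite('pics/v9.png',np.hstack([cv2.resize(a[100:480,200:520],(379,450)),cv2.resize(b,(420,450)) if 0 else cv2.copyMakeBorder(cv2.resize(b,(420,280)),0,170,0,0,0)]))"
```

```text
stop 6 t 94.9 {5: (0, -3, 356)}
5 width 45.5331716818671
placed True 52.18892701233323 w 45.614534555297446
t 103.8583
True
```

View pics/v9.png

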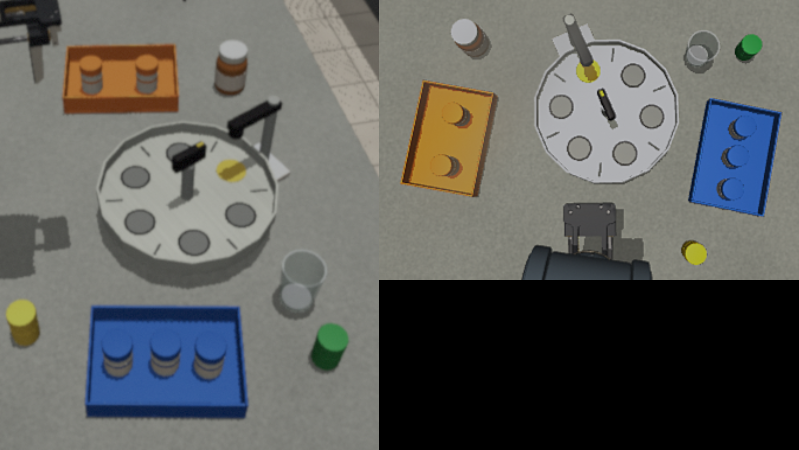

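All five stand upright in their trays: two orange at (91,75) and (147,72), three blue at (118,352), (165,352) and (210,354). The table is empty, and the jar and beaker are in place. Handing in.

```bash
python3 -c "
from plant import *
print(close_job())"
```

```text
the job is handed in; nothing more can be done
None
```

I held all five bottles still under the read head in order (spots 1 to 5), then stood each upright in the tray of its cap colour, two orange and three blue, left the jar and beaker untouched, and handed the job in at about 105 s; no verdict was returned.

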